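# Hang a painted plaque on the drying rail

### The job

Take the carrier with the blue plaque (yellow grip tab) out of the wooden rest and hook it over the drying rail on the blue loading section. Then slide it along the rail, without unhooking it, until its hook covers the red mark, and let go so that it hangs there upright. Leave the terracotta carrier standing in the rest.

Things in the scene. Friction and masses are not known exactly. Their poses are not given: they have to be found in the camera images.
- carrier: Loose rigid carrier to hang up: 0.22 kg, 166 mm tall. Origin: centre of its underside; z up, y along the plaque's width. Bottom: blue ceramic plaque 10 (x) x 70 (y) x 60 (z) mm; above it an aluminium C-shaped hook of strip 24 mm wide (y), 5 mm thick; on top a yellow grip tab 14 (x) x 30 (y) mm, z 122 to 166 mm. Starts upright in the rest, own +x pointing away from the robot
- carrier_hook (a point): point in the hook, 112 mm above the underside, on the rail's axis when seated; axes as carrier. Hook opens to +x: back leg x -17 to -12 mm, bridge top z 66 mm, roof an upside-down 90 degree V, front lip x 12 to 17 mm ending at z 98 mm. The rail comes in under the lip through the gap z 66 to 98 mm, then the carrier is lowered 30 mm until the V sits on the rail
- carrier_tab (a point): centre of the carrier's yellow grip tab, 144 mm above its underside; axes as the carrier
- other: a second loose carrier of the same shape and size with a terracotta plaque and a black grip tab; stays in the rest. Origin: centre of its underside
- rest: fixed wooden rest 70 (x) x 270 (y) x 32 (z) mm with a slot 13 mm wide, 20 mm deep along its y (slot floor 12 mm above the table). The two carriers stand in it parallel to it, about 70 mm either side of its middle, either one on either side. Origin: centre of its underside
- rail_axis (a point): middle of the fixed drying rail: level steel bar, 12 mm diameter, along this point's y, axis 180 mm above the table, 430 mm long between two 16 mm posts at y -215 and +215 mm with 22 mm black knobs reaching 203 mm above the table. Below it a plank foot 90 x 480 x 15 mm. x points away from the robot
- load: the loading section: 80 mm of the rail coloured blue (and a blue patch on the plank below), a surface colour only. Origin: its centre on the rail's axis, y along the rail. May be near either end
- mark: the mark: 24 mm of the rail coloured red, as wide as the hook (and a red stripe across the plank below), a surface colour only. Origin: its centre on the rail's axis, y along the rail

How it is judged:
By the outcome, as a careful person would: the job done as asked, in the order asked, and still so for the second after the job is handed in, with the robot touching nothing.
It also fails if it takes over 51 s, if anything falls off the work surface, if the arm or the gripper's body presses on something with over 40 N, if the wrist force passes 120 N, or if a joint passes its speed limit or range.

### The arm

A 6-joint arm with a two-finger parallel gripper is mounted at the origin on the work surface. World frame = base frame: x ahead of the robot, y to its left, z up, the work surface at z = 0. Lengths are in m, angles in rad, forces in N, time in s.
With the tool pointing down it reaches from about 0.325 to 0.875 m from the base axis. Payload 4.4 kg.
Tool frame: the origin (TCP) lies at the very end of the fingers, on their centre line; the grasp point (between the pads) lies ctrl.pinch_z behind it (ctrl.pinch_z is the distance from the TCP to the grasp point, in m); z points along the fingers, y is the line along which they close (so a half turn about z gives the same grasp; the last joint's range is limited). The gripper opens to 85 mm and grips with 20 to 120 N. Pads are 22 mm wide; open, the fingers measure 114 mm over their backs; the gripper's body (76 mm by 85 mm) begins 54 mm behind the grasp point. The pads swing forward as they close: fully open they stand 13 mm farther back than shut.
Start: joints at [-1.419, 0.207, 1.542, -0, 1.393, -0.15], TCP at [0.171, -0.549, 0.205] pointing down, gripper open.
Joint ranges: [-2.73, 2.73], [-0.86, 2.22], [0.23, 2.46], [-1.11, 4.25], [0.08, 2.63], [-2.82, 2.82]. Speed limits (rad/s): [2.79, 2.79, 3.14, 3.14, 3.14, 3.14].

### API

Orientations are given as a unit quaternion [w, x, y, z].
In Python, from station import monitor, eyes, sign_off, ctrl gives the robot as it stands.
- The arm moves only by the tool apply_moves, never from a script. Its argument "motion" is a list that holds one entry, the list of rows, each a list of 6 numbers: the shift along the tool's x, y, z scaled (see below), then the turn, a rotation vector about the tool's x, y, z scaled (see below). A call has 1 to 5 rows; each row is the pose to reach, as a shift and turn from the pose commanded when the call began, along the tool's axes at that moment, turning the shorter way round; what a row does not reach only later rows make up. The controller multiplies each number of a shift by 0.6 m and each number of a turn by pi rad. A row lasts 1/10 s, in which the tool goes at most 50 mm and 8.59 degrees, less where a joint would pass 70% of its speed; a pose out of reach is approached as far as the arm can. A call with a number of a shift or a turn outside -1 to 1 is refused whole. A call with a gripper value outside its range is refused whole. "jaw" is the opening, from -1 (shut) to 1 (fully open), set as the call begins (left out, the last holds). The fingers move at their own pace and stop on an object; the grip force is fixed at half the most. Time passes only in rows, so rows that repeat a pose let the fingers close. It gives the time, the measured TCP pose, the force, the opening and the grip force at its end, in the units of the state.
- monitor.read_state(): the state, without advancing time (a new reading comes with each control period).
- eyes.get_image(name): name is "scene" or "top"; returns a dict with "image" (480x640x3 uint8, blue, green, red), "z_map" (480x640 float32, m along the optical axis (not along the pixel's ray), 0 where there is no reading), "vertical_fov" (degrees; the focal length in pixels is half the picture's height over the tangent of half this angle, whatever the lens; pixels are square), "cx", "cy" (the principal point, pixels), "extrinsics" (4x4, takes a point from world to camera coordinates). Camera axes: x right, y down, z forward; pixel columns grow to the right and rows downward; lengths in m; the calibration is good to about 2 mm. A picture is of the moment at which its call begins.
- sign_off(): hands the job in; it is judged then, once.
The state is a dict: "clock": time; "q": joint angles; "dq": joint speeds; "tau": joint torques, N m; "position": TCP position; "eef_rot": TCP orientation; "force": force on the tool from outside, world axes, zero at the start; "torque": the same for the moment, N m; "width": finger opening in m; "gripper_force": force on a finger pad.
Only numpy, scipy, OpenCV 4.12 (cv2) and the standard library are available. Lean on these libraries where they do the work, as an engineer would, in place of code of your own. Each camera call takes 0.05 s, during which the arm holds its last target. There are 200 camera calls.

## Working session

There is one attempt and no reset: what is moved stays moved. The work goes in short steps, Python scripts to look and compute and a tool call to move; the robot and the scene stay as the last step left them, time stands still between calls to the robot, and variables do not carry over. Pictures are saved under pics/ and viewed, at most 10 in all, crops included, and the job is handed in when it is done.

Besides the shell and the picture viewer there is one more tool, called after "Emit:" by a JSON object that holds its "op" and its "data", one argument or row to a line. apply_moves: Moves the arm, as the interface text tells. Its arguments: {"type":"object","properties":{"motion":{"type":"array","items":{"type":"array","items":{"type":"array","items":{"type":"number"}}}},"jaw":{"type":"number"}},"required":["motion"]}

```bash
mkdir -p pics; ls
cat > h.py <<'E'
import numpy as np, cv2
from station import monitor, eyes, sign_off, ctrl
def cam(n):
    d=eyes.get_image(n); d['f']=240/np.tan(np.radians(d['vertical_fov'])/2); return d
def pts(d,mask):
    z=d['z_map']; v,u=np.nonzero(mask&(z>0)); Z=z[v,u]
    P=np.stack([(u-d['cx'])/d['f']*Z,(v-d['cy'])/d['f']*Z,Z],1)
    E=np.array(d['extrinsics']); return (P-E[:3,3])@E[:3,:3]
def ray(d,u,v,h):
    E=np.array(d['extrinsics']); R=E[:3,:3]; c=-R.T@E[:3,3]
    r=R.T@np.array([(u-d['cx'])/d['f'],(v-d['cy'])/d['f'],1]); return c+r*(h-c[2])/r[2]
E
python3 - <<'E'
from h import *
print(monitor.read_state()); print({k:getattr(ctrl,k) for k in dir(ctrl) if k[0]!='_'})
for n in('scene','top'):
    d=cam(n); cv2.imwrite(f'pics/{n}0.png',d['image']); print(n,d['f'],d['cx'],d['cy'],np.round(d['extrinsics'],3).tolist())
E
```

```text
pics
{'clock': 0.0, 'q': array([-1.41951264e+00,  2.07447182e-01,  1.54300527e+00, -1.32332020e-05,
        1.39348135e+00, -1.50494419e-01]), 'dq': array([ 0.0015131 ,  0.00078617, -0.00172507,  0.00109305, -0.00050484,
       -0.00183818]), 'tau': array([ 8.45548384e-04, -3.83032715e+01, -2.91596103e+01, -2.94058855e-04,
        1.03988842e-02,  1.22354794e-05]), 'position': array([ 0.17076084, -0.54818147,  0.20358606]), 'eef_rot': array([-1.17056955e-03,  9.88636975e-01,  1.50318203e-01, -6.97343636e-06]), 'force': array([0.2470509 , 0.06086206, 0.623151  ]), 'torque': array([ 0.0163576 ,  0.01333709, -0.02114196]), 'gripper_force': 0.0, 'width': 0.08577605584047825}
{'Unreachable': <class 'station.Unreachable'>, 'pinch_z': 0.0187}
scene 554.6332202328115 326.8235352376697 236.32803459442968 [[-0.652, 0.758, -0.014, 0.329], [0.502, 0.418, -0.757, -0.173], [-0.568, -0.5, -0.654, 1.292], [0.0, 0.0, 0.0, 1.0]]
top 451.9774204363246 330.0678934151357 239.44058370431398 [[-0.017, -1.0, 0.018, 0.001], [-0.987, 0.014, -0.16, 0.574], [0.16, -0.02, -0.987, 0.698], [0.0, 0.0, 0.0, 1.0]]
```

View pics/scene0.png

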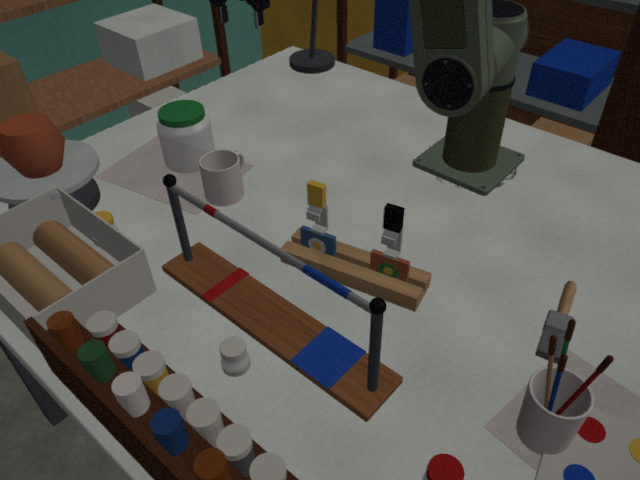

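View pics/top0.png

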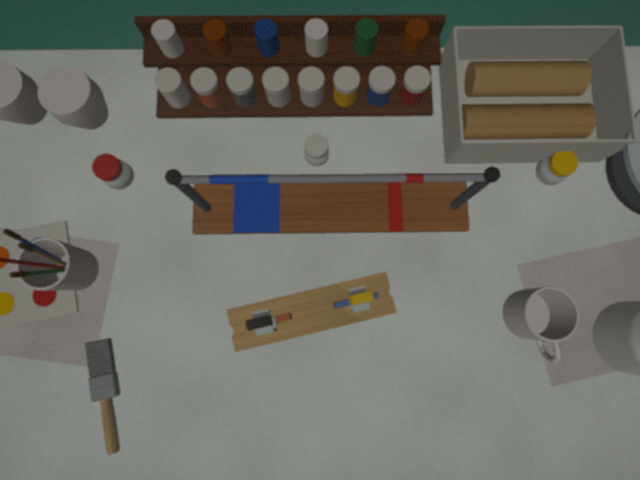

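The scene picture shows the yellow tab at about (317,193), the black one at (393,217), and the rail from (170,182) to (377,305) with blue at (335,283) and red at (208,210). In the top picture the yellow tab is at (360,298), black at (262,322), and the rail runs along row 178 with blue at about column 225 and red at 415. Next I measure these.

Run:
```python
from h import *
D={n:cam(n) for n in('scene','top')}
rect={'scene':{'yel':(300,175,335,212),'blk':(378,200,410,236),'red':(195,198,222,222),'blue':(295,260,357,303),'plq':(298,220,340,258),'redp':(200,265,252,302),'bluep':(290,325,367,390),'knL':(160,172,180,190),'knR':(366,295,388,318)},
'top':{'yel':(345,288,378,308),'blk':(243,312,277,334),'red':(400,170,430,184),'blue':(200,172,250,184),'plq':(330,288,382,312),'redp':(384,184,408,232),'bluep':(230,188,284,234),'knL':(482,165,502,184),'knR':(163,168,184,186)}}
def col(k,im):
    h=cv2.cvtColor(im,cv2.COLOR_BGR2HSV).astype(int);H,S,V=h[...,0],h[...,1],h[...,2]
    if k=='yel':return (H>18)&(H<35)&(S>150)&(V>100)
    if k in('blk','knL','knR'):return V<45
    if k[:3]=='red':return ((H<6)|(H>172))&(S>150)
    return (H>95)&(H<130)&(S>110)
def tri(a,b):
    A=[];B=[]
    for d,(u,v) in zip((D['scene'],D['top']),(a,b)):
        E=np.array(d['extrinsics']);c=-E[:3,:3].T@E[:3,3];r=E[:3,:3].T@np.array([(u-d['cx'])/d['f'],(v-d['cy'])/d['f'],1]);r/=np.linalg.norm(r)
        M=np.eye(3)-np.outer(r,r);A.append(M);B.append(M@c)
    x=np.linalg.solve(sum(A),sum(B));return x,np.linalg.norm(A[0]@x-B[0])*2
for k in rect['top']:
    c={}
    for n,d in D.items():
        x0,y0,x1,y1=rect[n][k];m=np.zeros((480,640),bool);m[y0:y1,x0:x1]=1;m&=col(k,d['image'])
        v,u=np.nonzero(m)
        c[n]=((u.min()+u.max())/2,(v.min()+v.max())/2) if k[:2]=='kn' else (u.mean(),v.mean())
        P=pts(d,m);(cx,cy),wh,a=cv2.minAreaRect(np.stack([u,v],1).astype(np.float32))
        print(n,k,m.sum(),np.round(c[n],1),'med',np.round(np.median(P,0),4),'p2',np.round(np.percentile(P,3,0),3),'p98',np.round(np.percentile(P,97,0),3),np.round(wh,1),round(a,1))
    x,e=tri(c['scene'],c['top']);print('  TRI',np.round(x,4),round(e,4))
# rest top surface by depth
d=D['top'];m=np.zeros((480,640),bool);m[265:355,220:405]=1;P=pts(d,m)
for lo,hi in((.026,.038),):
    Q=P[(P[:,2]>lo)&(P[:,2]<hi)];r=cv2.minAreaRect((Q[:,:2]*1000).astype(np.float32));print('rest',len(Q),Q[:,2].mean(),r)
for n,d in D.items():
    m=np.zeros((480,640),bool);
    if n=='top':m[168:188,195:475]=1
    else:m[170:330,160:390]=1
    P=pts(d,m);Q=P[(P[:,2]>.172)&(P[:,2]<.19)&(P[:,0]>.5)];
    p=np.polyfit(Q[:,1],Q[:,0],1);print('rail',n,len(Q),p,Q.mean(0),np.percentile(Q[:,2],[5,50,95,99]))
print(ray(D['top'],*[178,178],.2))
```

```text
scene yel 136 [319.6 189.6] med [ 0.4737 -0.0345  0.1762] p2 [ 0.467 -0.058  0.139] p98 [ 0.482 -0.031  0.179] [28.3 12.9] 56.9
top yel 214 [361.2 297.4] med [ 0.4743 -0.045   0.1788] p2 [ 0.467 -0.059  0.169] p98 [ 0.481 -0.032  0.181] [10.  23.1] 78.7
  TRI [ 0.4727 -0.0442  0.1652] 0.0057
scene blk 479 [393.2 217.6] med [0.4501 0.0951 0.1619] p2 [0.439 0.081 0.138] p98 [0.454 0.107 0.179] [19.  28.1] 5.2
top blk 142 [259.7 321.7] med [0.4445 0.0881 0.1789] p2 [0.438 0.076 0.169] p98 [0.451 0.103 0.181] [ 8.  23.2] 74.7
  TRI [0.4443 0.0917 0.1564] 0.0002
scene red 79 [209.3 209.5] med [ 0.6416 -0.1222  0.1849] p2 [ 0.635 -0.133  0.181] p98 [ 0.645 -0.112  0.188] [11.6  7.2] 33.7
top red 129 [414.2 177.7] med [ 0.6346 -0.1216  0.1867] p2 [ 0.631 -0.132  0.182] p98 [ 0.64  -0.112  0.189] [ 8.6 22.4] 87.0
  TRI [ 0.6378 -0.1242  0.1812] 0.0032
scene blue 472 [325.8 280.5] med [0.6424 0.1186 0.1848] p2 [0.634 0.078 0.179] p98 [0.646 0.156 0.187] [53.4  9.1] 31.6
top blue 319 [229.9 179.2] med [0.6358 0.129  0.1864] p2 [0.632 0.105 0.182] p98 [0.641 0.156 0.189] [ 8. 40.] 90.0
  TRI [0
[... 1159 characters left out ...]
.2274  0.1886] 0.0009
scene knR 273 [377. 307.] med [0.6445 0.2066 0.1967] p2 [0.634 0.196 0.177] p98 [0.65  0.214 0.203] [20. 16.] 90.0
top knR 149 [175.  177.5] med [0.6356 0.2006 0.2009] p2 [0.629 0.194 0.192] p98 [0.644 0.209 0.205] [19.8 12. ] 45.0
  TRI [0.6386 0.2029 0.1885] 0.0002
rest 5198 0.03302114784431717 ((458.24224853515625, 23.918197631835938), (70.05465698242188, 270.1092834472656), 12.437538146972656)
rail scene 2104 [0.00502275 0.64176037] [0.64185061 0.0179662  0.18326922] [0.17748406 0.18409267 0.1867165  0.18799762]
rail top 2513 [0.00371427 0.63634652] [ 0.63630486 -0.01121639  0.18546866] [0.18169765 0.18578527 0.18810919 0.18885964]
[0.63425878 0.19514955 0.2       ]
```

```bash
cat > plan.py <<'E'
import sys
from h import *
from scipy.spatial.transform import Rotation as R
# usage: plan.py x y z angle_of_tool_y(deg): shift/turn needed from the measured pose, scaled
x,y,z,a=map(float,sys.argv[1:5]); s=monitor.read_state(); q=s['eef_rot']
T=R.from_quat([*q[1:],q[0]]); a=np.radians(a); yv=np.array([np.cos(a),np.sin(a),0]); zv=np.array([0,0,-1.])
G=R.from_matrix(np.stack([np.cross(yv,zv),yv,zv],1))
print('shift',np.round(T.inv().apply(np.array([x,y,z])-s['position'])/.6,4),'turn',np.round((T.inv()*G).as_rotvec()/np.pi,4))
ty=T.apply([0,1,0]); print('pos',np.round(s['position'],4),'yang',round(float(np.degrees(np.arctan2(ty[1],ty[0]))),2),'F',np.round(s['force'],1),'w',round(s['width'],4),'gf',round(s['gripper_force'],1),'t',round(s['clock'],2),'q',np.round(s['q'],2))
E
python3 plan.py .4734 -.0451 .23 12.4
```

```text
shift [ 0.7309 -0.6512 -0.0422] turn [-3.000e-04 -4.000e-04 -4.728e-01]
pos [ 0.1708 -0.5485  0.204 ] yang -72.71 F [-0.8 -0.6  0.6] w 0.0853 gf 0.0 t 0.2 q [-1.42  0.21  1.54  0.    1.39 -0.15]
```

Emit:
{"op": "apply_moves", "data": {
  "motion": [
    [[0.073,-0.065,-0.042,0,0,-0.047],[0.146,-0.13,-0.042,0,0,-0.094],[0.219,-0.195,-0.042,0,0,-0.141],[0.29,-0.26,-0.042,0,0,-0.188],[0.36,-0.325,-0.042,0,0,-0.235]]
  ],
  "jaw": 1
}}

```text
clock: 0.7
position: [0.2971, -0.336, 0.2298]
eef_rot: [0.0, 0.866, 0.499, 0.0]
force: [1.3, -0.7, 0.2]
width: 0.0854
gripper_force: 0.0
```

```bash
python3 plan.py .4734 -.0451 .23 12.4
```

```text
shift [ 5.668e-01  1.110e-02 -2.000e-04] turn [ 1.000e-04  0.000e+00 -2.361e-01]
pos [ 0.2971 -0.336   0.2298] yang -30.11 F [ 1.3 -0.7  0.2] w 0.0854 gf 0.0 t 0.7 q [-1.04 -0.09  1.8   0.    1.43 -0.52]
```

Emit:
{"op": "apply_moves", "data": {
  "motion": [
    [[0.08,0,0,0,0,-0.045],[0.16,0,0,0,0,-0.09],[0.24,0,0,0,0,-0.135],[0.32,0,0,0,0,-0.18],[0.4,0.01,0,0,0,-0.23]]
  ]
}}

```text
clock: 1.2
position: [0.4234, -0.1318, 0.23]
eef_rot: [0.0, 0.637, 0.771, -0.0]
force: [0.6, 0.1, 0.8]
width: 0.0854
gripper_force: 0.0
```

```bash
python3 plan.py .4734 -.0451 .23 12.4
```

```text
shift [ 1.261e-01  1.092e-01 -1.000e-04] turn [ 0.0001  0.0002 -0.0082]
pos [ 0.4234 -0.1318  0.23  ] yang 10.93 F [0.6 0.1 0.8] w 0.0854 gf 0.0 t 1.2 q [-0.5  -0.1   1.81 -0.    1.43 -0.69]
```

Emit:
{"op": "apply_moves", "data": {
  "motion": [
    [[0.05,0.044,0,0,0,-0.008],[0.1,0.087,0,0,0,-0.008],[0.126,0.109,0,0,0,-0.008],[0.126,0.109,0,0,0,-0.008],[0.126,0.109,0,0,0,-0.008]]
  ]
}}

```text
clock: 1.7
position: [0.4732, -0.0475, 0.2296]
eef_rot: [-0.0, 0.629, 0.778, -0.0]
force: [0.7, 0.1, -0.8]
width: 0.0852
gripper_force: 0.0
```

```bash
python3 plan.py .4734 -.0451 .1375 12.4
```

```text
shift [0.0038 0.0013 0.1534] turn [-0.0003  0.0001 -0.0017]
pos [ 0.4732 -0.0475  0.2296] yang 12.09 F [ 0.7  0.1 -0.8] w 0.0852 gf 0.0 t 1.7 q [-0.28 -0.03  1.74 -0.    1.43 -0.49]
```

Emit:
{"op": "apply_moves", "data": {
  "motion": [
    [[0.004,0.001,0.04,0,0,-0.002],[0.004,0.001,0.08,0,0,-0.002],[0.004,0.001,0.12,0,0,-0.002],[0.004,0.001,0.15,0,0,-0.002],[0.004,0.001,0.15,0,0,-0.002]]
  ]
}}

```text
clock: 2.2
position: [0.4704, -0.0457, 0.137]
eef_rot: [-0.003, 0.628, 0.779, -0.002]
force: [0.6, -0.8, -0.9]
width: 0.0853
gripper_force: 0.0
```

```bash
python3 plan.py .4734 -.0451 .139 12.4
python3 - <<'E'
from h import *
d=cam('scene');cv2.imwrite('pics/g1.png',cv2.resize(d['image'][100:300,200:450],None,fx=3,fy=3)[:600,:800])
E
```

```text
shift [-0.0001  0.0051 -0.0034] turn [-0.002  -0.0009 -0.0008]
pos [ 0.4704 -0.0457  0.137 ] yang 12.26 F [ 0.6 -0.8 -0.9] w 0.0853 gf 0.0 t 2.2 q [-0.28  0.06  1.85 -0.    1.23 -0.49]
```

View pics/g1.png

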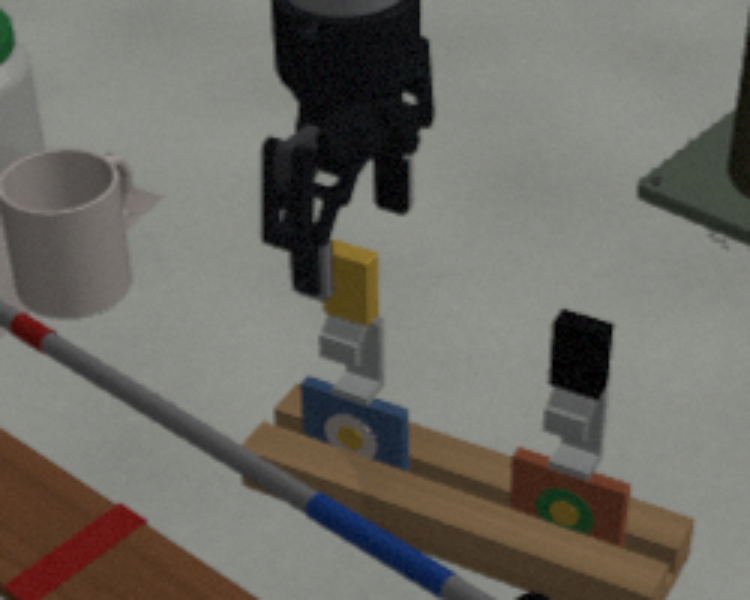

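The crop shows the fingers straddling the yellow tab, front finger at (310,240) and rear finger at (393,180). The blue carrier is still upright in the slot. I centre the tool and let it settle before closing.

Emit:
{"op": "apply_moves", "data": {
  "motion": [
    [[0,0,0,0,0,0],[0,0,0,0,0,0],[0,0,0,0,0,0]]
  ]
}}

```text
clock: 2.55
position: [0.4745, -0.0455, 0.1412]
eef_rot: [0.001, 0.627, 0.779, 0.0]
force: [-0.0, -1.2, 0.4]
width: 0.0854
gripper_force: 0.0
```

```bash
python3 plan.py .4734 -.0451 .139 12.4
```

```text
shift [ 0.001  -0.0017  0.0036] turn [ 0.0007  0.0004 -0.0002]
pos [ 0.4745 -0.0455  0.1412] yang 12.37 F [-0.  -1.2  0.4] w 0.0854 gf 0.0 t 2.55 q [-0.28  0.06  1.85 -0.    1.23 -0.49]
```

Emit:
{"op": "apply_moves", "data": {
  "motion": [
    [[0.001,-0.001,0.003,0,0,0],[0.001,-0.001,0.003,0,0,0],[0.001,-0.001,0.003,0,0,0],[0.001,-0.001,0.003,0,0,0],[0.001,-0.001,0.003,0,0,0]]
  ]
}}

```text
clock: 3.05
position: [0.4729, -0.0445, 0.138]
eef_rot: [-0.0, 0.627, 0.779, -0.0]
force: [0.3, 0.1, 0.3]
width: 0.0855
gripper_force: 0.0
```

Emit:
{"op": "apply_moves", "data": {
  "motion": [
    [[0,0,0,0,0,0],[0,0,0,0,0,0],[0,0,0,0,0,0],[0,0,0,0,0,0],[0,0,0,0,0,0]]
  ],
  "jaw": -1
}}

```text
clock: 3.55
position: [0.473, -0.0446, 0.1382]
eef_rot: [0.0, 0.627, 0.779, 0.0]
force: [-1.1, 0.7, 14.1]
width: 0.0127
gripper_force: 46.3
```

Emit:
{"op": "apply_moves", "data": {
  "motion": [
    [[0,0,0,0,0,0],[0,0,0,0,0,0],[0,0,0,0,0,0],[0,0,0,0,0,0],[0,0,0,0,0,0]]
  ]
}}

```text
clock: 4.05
position: [0.4732, -0.0446, 0.1383]
eef_rot: [0.0, 0.627, 0.779, 0.0]
force: [0.6, 0.4, 1.0]
width: 0.0123
gripper_force: 62.7
```

```bash
python3 plan.py .4734 -.0451 .26 12.4
```

```text
shift [-0.0009  0.0003 -0.2029] turn [ 0.0002  0.0001 -0.0001]
pos [ 0.4732 -0.0446  0.1383] yang 12.38 F [0.6 0.4 1. ] w 0.0123 gf 62.7 t 4.05 q [-0.28  0.06  1.85 -0.    1.23 -0.49]
```

Emit:
{"op": "apply_moves", "data": {
  "motion": [
    [[0,0,-0.015,0,0,0],[0,0,-0.045,0,0,0],[0,0,-0.085,0,0,0],[0,0,-0.125,0,0,0],[0,0,-0.145,0,0,0]]
  ]
}}

```text
clock: 4.55
position: [0.4735, -0.0447, 0.227]
eef_rot: [0.001, 0.627, 0.779, 0.0]
force: [0.3, -0.4, -2.2]
width: 0.0124
gripper_force: 62.1
```

```bash
python3 plan.py .56 .02 .2243 6; python3 plan.py .583 .119 .2243 -.2
```

```text
shift [0.0743 0.164  0.0047] turn [0.0006 0.0003 0.0355]
pos [ 0.4735 -0.0447  0.227 ] yang 12.39 F [ 0.3 -0.4 -2.2] w 0.0124 gf 62.1 t 4.55 q [-0.28 -0.03  1.75 -0.    1.42 -0.49]
shift [0.2273 0.2369 0.0047] turn [0.0006 0.0003 0.0699]
pos [ 0.4735 -0.0447  0.227 ] yang 12.39 F [ 0.3 -0.4 -2.2] w 0.0124 gf 62.1 t 4.55 q [-0.28 -0.03  1.75 -0.    1.42 -0.49]
```

Emit:
{"op": "apply_moves", "data": {
  "motion": [
    [[0.01,0.035,0,0,0,0.01],[0.03,0.08,0,0,0,0.025],[0.06,0.125,0,0,0,0.04],[0.095,0.165,0,0,0,0.055],[0.13,0.195,0,0,0,0.065]]
  ]
}}

```text
clock: 5.05
position: [0.5707, 0.0578, 0.2238]
eef_rot: [-0.001, 0.703, 0.711, -0.001]
force: [-0.1, -0.0, -2.6]
width: 0.0124
gripper_force: 62.1
```

```bash
python3 plan.py .583 .119 .2243 -.2
```

```text
shift [ 0.1019  0.0216 -0.0008] turn [-0.0007 -0.0001  0.0044]
pos [0.5707 0.0578 0.2238] yang 0.59 F [-0.1 -0.  -2.6] w 0.0124 gf 62.1 t 5.05 q [-0.05  0.19  1.52  0.    1.43 -0.06]
```

Emit:
{"op": "apply_moves", "data": {
  "motion": [
    [[0.03,0.007,0,0,0,0.002],[0.065,0.015,0,0,0,0.004],[0.095,0.021,0,0,0,0.004],[0.102,0.0215,0,0,0,0.004],[0.102,0.0215,0,0,0,0.004]]
  ]
}}

```text
clock: 5.55
position: [0.5819, 0.1183, 0.2241]
eef_rot: [-0.001, 0.707, 0.707, -0.001]
force: [-0.0, 0.3, -3.0]
width: 0.0124
gripper_force: 62.1
```

Emit:
{"op": "apply_moves", "data": {
  "motion": [
    [[0,0,0,0,0,0],[0,0,0,0,0,0],[0,0,0,0,0,0]]
  ]
}}

```text
clock: 5.85
position: [0.5826, 0.1172, 0.2251]
eef_rot: [0.0, 0.708, 0.706, -0.0]
force: [0.3, -0.0, -3.1]
width: 0.012
gripper_force: 62.1
```

```bash
python3 plan.py .638 .119 .2243 -.2;  python3 - <<'E'
from h import *
for n in('scene','top'):
    d=cam(n);im=d['image'];h=cv2.cvtColor(im,cv2.COLOR_BGR2HSV).astype(int);P=pts(d,np.ones((480,640),bool)&(d['z_map']>0))
    z=d['z_map']>0;H=h[z]
    def rep(k,m):
        Q=P[m];print(n,k,len(Q),np.round(np.percentile(Q,[3,50,97],0),4).tolist()) if len(Q) else 0
    near=(abs(P[:,0]-.583)<.045)&(abs(P[:,1]-.119)<.06)
    rep('yel',near&(H[:,0]>18)&(H[:,0]<35)&(H[:,1]>130)&(P[:,2]>.2))
    rep('plq',near&(H[:,0]>95)&(H[:,0]<130)&(H[:,1]>80)&(P[:,2]>.08)&(P[:,2]<.168))
    rep('alu',near&(H[:,1]<60)&(P[:,2]>.162)&(P[:,2]<.222))
    cv2.imwrite(f'pics/s_{n}.png',cv2.resize(im[200:400,220:470],None,fx=3,fy=3) if n=='scene' else cv2.resize(im[130:330,140:390],None,fx=3,fy=3))
E
```

```text
shift [0.0032 0.0924 0.0013] turn [-0.      0.0001  0.0005]
pos [0.5826 0.1172 0.2251] yang -0.1 F [ 0.3 -0.  -3.1] w 0.012 gf 62.1 t 5.85 q [ 0.05  0.23  1.47 -0.    1.44  0.05]
scene yel 434 [[0.5772, 0.0925, 0.2238], [0.5893, 0.1247, 0.2404], [0.6092, 0.1303, 0.5094]]
scene plq 610 [[0.5804, 0.0832, 0.124], [0.5879, 0.1295, 0.1495], [0.5898, 0.1496, 0.1593]]
scene alu 704 [[0.5681, 0.1041, 0.1631], [0.5839, 0.1182, 0.1968], [0.6008, 0.1269, 0.2186]]
top yel 189 [[0.5692, 0.0882, 0.2306], [0.5785, 0.1034, 0.2647], [0.588, 0.1101, 0.4046]]
top plq 213 [[0.5771, 0.0797, 0.1106], [0.579, 0.089, 0.1576], [0.586, 0.1016, 0.1612]]
top alu 337 [[0.5649, 0.1028, 0.1643], [0.5683, 0.1097, 0.2033], [0.5937, 0.1238, 0.2196]]
```

View pics/s_scene.png

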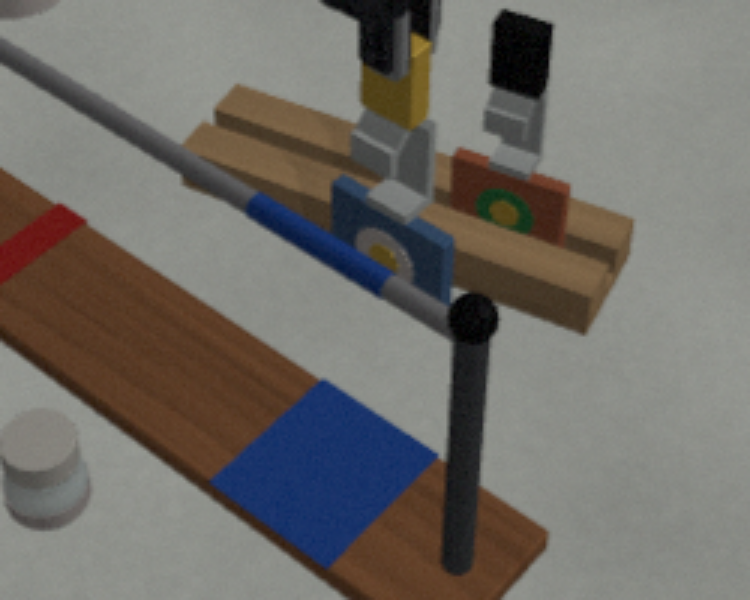

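The crop shows the blue carrier upright in the gripper, its hook at (390,150) opening toward the blue part of the rail. The terracotta carrier still stands in the rest. I advance it onto the rail.

Emit:
{"op": "apply_moves", "data": {
  "motion": [
    [[0.003,0.02,0.001,0,0,0],[0.003,0.045,0.001,0,0,0],[0.003,0.07,0.001,0,0,0],[0.003,0.088,0.001,0,0,0],[0.003,0.0925,0.001,0,0,0]]
  ]
}}

```text
clock: 6.45
position: [0.639, 0.1195, 0.2243]
eef_rot: [0.0, 0.708, 0.707, 0.0]
force: [0.1, -0.4, -2.0]
width: 0.0122
gripper_force: 62.1
```

Emit:
{"op": "apply_moves", "data": {
  "motion": [
    [[0,0,0,0,0,0],[0,0,0,0,0,0],[0,0,0,0,0,0]]
  ]
}}

```text
clock: 6.75
position: [0.6376, 0.1199, 0.2245]
eef_rot: [-0.0, 0.707, 0.707, -0.0]
force: [0.3, -0.6, -2.1]
width: 0.0119
gripper_force: 62.1
```

```bash
python3 plan.py .638 .119 .1943 -.2;  python3 - <<'E'
from h import *
d=cam('scene');im=d['image'];cv2.imwrite('pics/r1.png',cv2.resize(im[210:350,240:415],None,fx=4,fy=4))
E
```

```text
shift [-0.0015  0.0007  0.0503] turn [-0.0001  0.      0.001 ]
pos [0.6376 0.1199 0.2245] yang -0.03 F [ 0.3 -0.6 -2.1] w 0.0119 gf 62.1 t 6.75 q [0.05 0.35 1.32 0.   1.47 0.05]
```

View pics/r1.png

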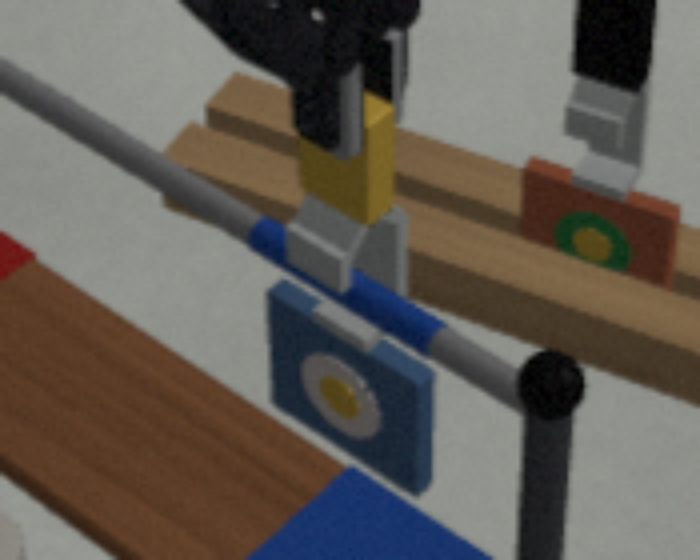

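The crop shows the blue part of the rail running behind the lip at (320,255), inside the hook and above the plaque. I lower the carrier and watch the force.

Emit:
{"op": "apply_moves", "data": {
  "motion": [
    [[0,0,0.01,0,0,0.001],[0,0,0.02,0,0,0.001],[0,0,0.03,0,0,0.001],[0,0,0.04,0,0,0.001],[0,0,0.043,0,0,0.001]]
  ]
}}

```text
clock: 7.3
position: [0.6373, 0.1198, 0.197]
eef_rot: [-0.001, 0.708, 0.706, -0.001]
force: [-0.5, 0.0, -2.1]
width: 0.0124
gripper_force: 62.1
```

Emit:
{"op": "apply_moves", "data": {
  "motion": [
    [[0,0,0,0,0,0],[0,0,0.002,0,0,0],[0,0,0.004,0,0,0],[0,0,0.004,0,0,0],[0,0,0.004,0,0,0]]
  ]
}}

```text
clock: 7.8
position: [0.6382, 0.1199, 0.1964]
eef_rot: [0.0, 0.708, 0.706, 0.0]
force: [0.3, -0.4, -2.1]
width: 0.0121
gripper_force: 62.1
```

```bash
python3 plan.py .638 .119 .1943 -.2
```

```text
shift [-0.0014 -0.0003  0.0035] turn [ 0.0001 -0.     -0.0001]
pos [0.6382 0.1199 0.1964] yang -0.22 F [ 0.3 -0.4 -2.1] w 0.0121 gf 62.1 t 7.8 q [0.05 0.37 1.35 0.   1.42 0.06]
```

Emit:
{"op": "apply_moves", "data": {
  "motion": [
    [[0,0,0.001,0,0,0],[0,0,0.002,0,0,0],[0,0,0.003,0,0,0],[0,0,0.003,0,0,0],[0,0,0.003,0,0,0]]
  ]
}}

```text
clock: 8.3
position: [0.6383, 0.1198, 0.1946]
eef_rot: [0.0, 0.708, 0.706, 0.0]
force: [1.2, 0.1, -2.0]
width: 0.0123
gripper_force: 62.2
```

Emit:
{"op": "apply_moves", "data": {
  "motion": [
    [[0,0,0.001,0,0,0],[0,0,0.001,0,0,0],[0,0,0.001,0,0,0]]
  ]
}}

```text
clock: 8.6
position: [0.6386, 0.1198, 0.1943]
eef_rot: [0.0, 0.708, 0.706, 0.0]
force: [0.5, -0.1, -0.8]
width: 0.012
gripper_force: 62.3
```

Emit:
{"op": "apply_moves", "data": {
  "motion": [
    [[0,0,0.001,0,0,0],[0,0,0.001,0,0,0],[0,0,0.001,0,0,0]]
  ]
}}

```text
clock: 8.9
position: [0.6386, 0.1199, 0.1942]
eef_rot: [0.001, 0.708, 0.706, 0.001]
force: [-0.4, 0.5, 2.2]
width: 0.0122
gripper_force: 62.7
```

```bash
python3 plan.py .637 -.122 .1938 -.2;  python3 - <<'E'
from h import *
d=cam('scene');im=d['image'];cv2.imwrite('pics/r2.png',cv2.resize(im[210:350,240:415],None,fx=4,fy=4))
E
```

```text
shift [-0.4031 -0.0012  0.0006] turn [ 0.0005 -0.     -0.0001]
pos [0.6386 0.1199 0.1942] yang -0.21 F [-0.4  0.5  2.2] w 0.0122 gf 62.7 t 8.9 q [ 0.05  0.37  1.36 -0.    1.41  0.06]
```

View pics/r2.png

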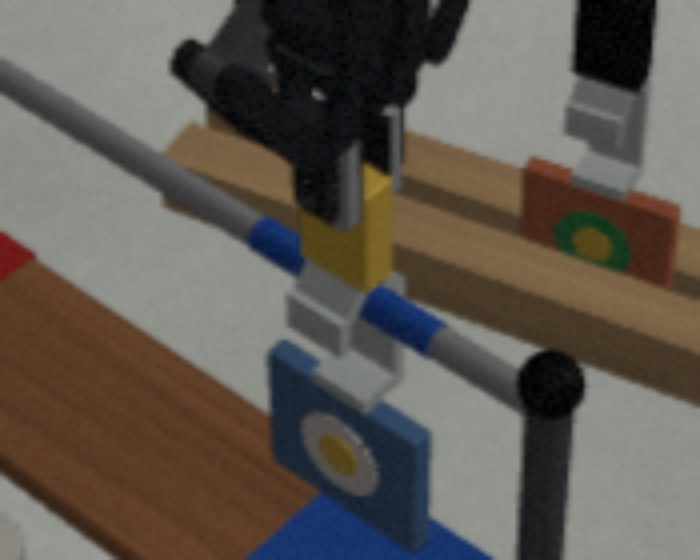

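The crop shows the hook seated over the blue section at (345,300), with the V on the rail and light contact force. I slide it slowly.

Emit:
{"op": "apply_moves", "data": {
  "motion": [
    [[-0.01,0,0,0,0,0],[-0.03,0,0,0,0,0],[-0.055,0,0,0,0,0],[-0.08,0,0,0,0,0],[-0.1,0,0,0,0,0]]
  ]
}}

```text
clock: 9.45
position: [0.6384, 0.0603, 0.1941]
eef_rot: [-0.0, 0.708, 0.706, 0.001]
force: [0.8, 5.3, 5.5]
width: 0.0121
gripper_force: 63.1
```

```bash
python3 plan.py .6375 -.122 .194 -.2
```

```text
shift [-0.3038 -0.0004 -0.0006] turn [ 0.0005 -0.0008 -0.    ]
pos [0.6384 0.0603 0.1941] yang -0.2 F [0.8 5.3 5.5] w 0.0121 gf 63.1 t 9.45 q [-0.04  0.35  1.38  0.    1.41 -0.04]
```

Emit:
{"op": "apply_moves", "data": {
  "motion": [
    [[-0.02,0,-0.0005,0,0,0],[-0.045,0,-0.0005,0,0,0],[-0.07,0,-0.0005,0,0,0],[-0.095,0,-0.0005,0,0,0],[-0.12,0,-0.0005,0,0,0]]
  ]
}}

```text
clock: 9.95
position: [0.638, -0.0121, 0.1942]
eef_rot: [-0.0, 0.708, 0.706, 0.001]
force: [1.1, 4.7, 3.8]
width: 0.0125
gripper_force: 63.0
```

Emit:
{"op": "apply_moves", "data": {
  "motion": [
    [[-0.025,0,0,0,0,0],[-0.05,0,0,0,0,0],[-0.075,0,0,0,0,0],[-0.1,0,0,0,0,0],[-0.12,0,0,0,0,0]]
  ]
}}

```text
clock: 10.45
position: [0.6377, -0.0844, 0.1941]
eef_rot: [-0.0, 0.708, 0.706, 0.001]
force: [2.0, 4.1, 4.7]
width: 0.0123
gripper_force: 63.1
```

```bash
python3 plan.py .6375 -.122 .194 -.2
```

```text
shift [-0.0627 -0.0001  0.0001] turn [ 0.0004 -0.0006 -0.0001]
pos [ 0.6377 -0.0844  0.1941] yang -0.22 F [2.  4.1 4.7] w 0.0123 gf 63.1 t 10.45 q [-0.27  0.36  1.37  0.    1.41 -0.26]
```

Emit:
{"op": "apply_moves", "data": {
  "motion": [
    [[-0.02,0,0,0,0,0],[-0.04,-0.0005,0,0,0,0],[-0.057,-0.0005,0,0,0,0],[-0.0625,-0.0005,0,0,0,0],[-0.0625,-0.0005,0,0,0,0]]
  ]
}}

```text
clock: 10.95
position: [0.6375, -0.1224, 0.1941]
eef_rot: [0.001, 0.709, 0.706, 0.001]
force: [2.5, 2.3, 4.2]
width: 0.0125
gripper_force: 63.1
```

Emit:
{"op": "apply_moves", "data": {
  "motion": [
    [[0,0,0,0,0,0],[0,0,0,0,0,0],[0,0,0,0,0,0]]
  ]
}}

```text
clock: 11.25
position: [0.6375, -0.1223, 0.1941]
eef_rot: [0.001, 0.708, 0.706, -0.0]
force: [3.0, 1.7, 5.9]
width: 0.012
gripper_force: 63.1
```

```bash
python3 plan.py .6375 -.122 .194 -.2;  python3 - <<'E'
from h import *
for n in ('scene','top'):
    d=cam(n);im=d['image'];h=cv2.cvtColor(im,cv2.COLOR_BGR2HSV).astype(int);H,S,V=h[...,0],h[...,1],h[...,2]
    z=d['z_map']
    def rep(k,m,f):
        Q=pts(d,m);Q=Q[f(Q)];print(n,k,len(Q),np.round(np.percentile(Q,[2,50,98],0),4).tolist() if len(Q) else '')
    near=lambda Q:(abs(Q[:,0]-.638)<.06)&(abs(Q[:,1]+.122)<.06)
    rep('plq',(H>95)&(H<130)&(S>100),lambda Q:near(Q)&(Q[:,2]>.06)&(Q[:,2]<.135))
    rep('alu',(S<70)&(V>70),lambda Q:near(Q)&(Q[:,2]>.135)&(Q[:,2]<.192)&(Q[:,0]>.649))
    rep('yel',(H>18)&(H<35)&(S>130),lambda Q:near(Q)&(Q[:,2]>.188)&(Q[:,2]<.24))
    red=((H<6)|(H>172))&(S>140)
    rep('redrail',red,lambda Q:near(Q)&(Q[:,2]>.17))
    rep('redplank',red,lambda Q:near(Q)&(Q[:,2]<.03))
    if n=='scene':cv2.imwrite('pics/m1.png',cv2.resize(im[140:300,140:300],None,fx=3.7,fy=3.7))
E
```

```text
shift [0.0004 0.0001 0.0002] turn [ 0.0005  0.0005 -0.    ]
pos [ 0.6375 -0.1223  0.1941] yang -0.21 F [3.  1.7 5.9] w 0.012 gf 63.1 t 11.25 q [-0.32  0.37  1.36 -0.    1.41 -0.32]
scene plq 541 [[0.6358, -0.1542, 0.0725], [0.6435, -0.1045, 0.1075], [0.6452, -0.0886, 0.1283]]
scene alu 113 [[0.6492, -0.1366, 0.1663], [0.6533, -0.1216, 0.1799], [0.6561, -0.1121, 0.1855]]
scene yel 336 [[0.6311, -0.1351, 0.1914], [0.6415, -0.1116, 0.2103], [0.6458, -0.1083, 0.2347]]
scene redrail 12 [[0.6066, -0.1199, 0.1857], [0.6532, -0.109, 0.3353], [0.6772, -0.0929, 0.4632]]
scene redplank 516 [[0.5952, -0.1345, 0.0129], [0.6399, -0.1224, 0.0155], [0.682, -0.1105, 0.0182]]
top plq 0 
top alu 0 
top yel 0 
top redrail 0 
top redplank 0
```

View pics/m1.png

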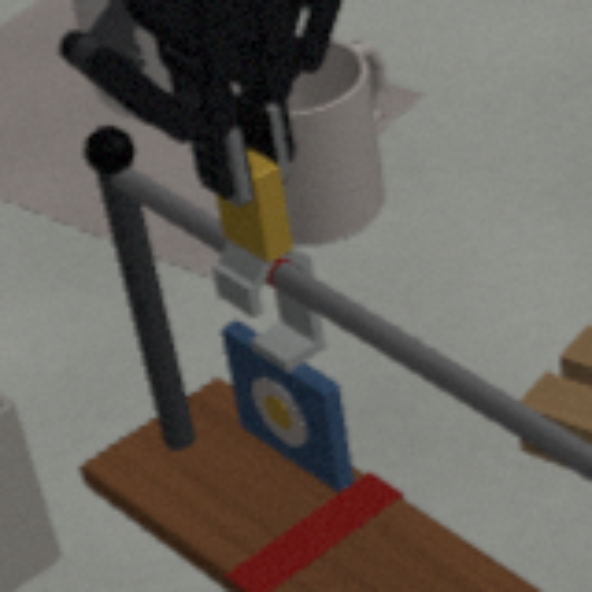

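The crop shows the hook at the red mark. The small red sliver at (275,268) is what I expect from viewing at an angle from the +y side. The measured hook y of about -0.1235 against -0.1225 for the mark leaves 1 mm to correct, then I release.

Emit:
{"op": "apply_moves", "data": {
  "motion": [
    [[0.001,0.0003,-0.0005,0,0,0],[0.002,0.0005,-0.001,0,0,0],[0.002,0.0005,-0.001,0,0,0],[0.002,0.0005,-0.001,0,0,0]]
  ]
}}

```text
clock: 11.75
position: [0.6374, -0.1218, 0.1941]
eef_rot: [0.001, 0.709, 0.706, -0.001]
force: [4.2, -3.5, 2.9]
width: 0.0122
gripper_force: 62.8
```

```bash
python3 plan.py .6375 -.1215 .194 -.2
```

```text
shift [0.0004 0.0001 0.0002] turn [ 0.0002  0.0007 -0.0002]
pos [ 0.6374 -0.1218  0.1941] yang -0.24 F [ 4.2 -3.5  2.9] w 0.0122 gf 62.8 t 11.75 q [-0.32  0.37  1.36 -0.    1.41 -0.32]
```

Emit:
{"op": "apply_moves", "data": {
  "motion": [
    [[0.0005,0,-0.0005,0,0,0],[0.0005,0,-0.0005,0,0,0],[0.0005,0,-0.0005,0,0,0],[0.0005,0,-0.0005,0,0,0],[0.0005,0,-0.0005,0,0,0]]
  ],
  "jaw": 0
}}

```text
clock: 12.25
position: [0.6368, -0.1198, 0.194]
eef_rot: [-0.001, 0.708, 0.706, -0.0]
force: [-0.4, 0.4, 0.4]
width: 0.0426
gripper_force: 0.0
```

Emit:
{"op": "apply_moves", "data": {
  "motion": [
    [[0,0,-0.02,0,0,0],[0,0,-0.06,0,0,0],[0,0,-0.11,0,0,0],[0,0,-0.16,0,0,0],[0,0,-0.2,0,0,0]]
  ]
}}

```text
clock: 12.75
position: [0.6378, -0.1203, 0.318]
eef_rot: [0.001, 0.708, 0.706, 0.001]
force: [0.4, 0.8, -0.1]
width: 0.0428
gripper_force: 0.0
```

Emit:
{"op": "apply_moves", "data": {
  "motion": [
    [[0,-0.07,0,0,0,0],[0,-0.14,0,0,0,0],[0,-0.21,0,0,0,0],[0,-0.27,0,0,0,0],[0,-0.3,0,0,0,0]]
  ]
}}

```text
clock: 13.25
position: [0.455, -0.1192, 0.3159]
eef_rot: [0.001, 0.709, 0.706, 0.0]
force: [0.0, -1.1, 0.4]
width: 0.0426
gripper_force: 0.0
```

Run:
```python
from h import *
ims=[]
for n in ('scene','top'):
    d=cam(n);im=d['image'];h=cv2.cvtColor(im,cv2.COLOR_BGR2HSV).astype(int);H,S,V=h[...,0],h[...,1],h[...,2]
    def rep(k,m,f):
        Q=pts(d,m);Q=Q[f(Q)];print(n,k,len(Q),np.round(np.percentile(Q,[2,50,98],0),4).tolist() if len(Q) else '')
    near=lambda Q:(abs(Q[:,0]-.638)<.06)&(abs(Q[:,1]+.122)<.06)
    rep('plq',(H>95)&(H<130)&(S>100),lambda Q:near(Q)&(Q[:,2]>.06)&(Q[:,2]<.135))
    rep('yel',(H>18)&(H<35)&(S>130),lambda Q:near(Q)&(Q[:,2]>.188)&(Q[:,2]<.24))
    red=((H<6)|(H>172))&(S>140)
    rep('redrail',red,lambda Q:near(Q)&(Q[:,2]>.17))
    rep('redplank',red,lambda Q:near(Q)&(Q[:,2]<.03))
    ims.append(cv2.resize(im[150:280,140:270] if n=='scene' else im[120:250,370:500],None,fx=3,fy=3))
cv2.imwrite('pics/end.png',np.hstack(ims))
s=monitor.read_state();print(s['position'],s['force'],s['width'],s['clock'])
```

```text
scene plq 538 [[0.6357, -0.1537, 0.0731], [0.6436, -0.104, 0.1086], [0.6453, -0.0885, 0.1286]]
scene yel 474 [[0.6317, -0.1363, 0.1929], [0.6433, -0.1157, 0.2181], [0.6459, -0.108, 0.2341]]
scene redrail 1 [[0.6373, -0.1124, 0.1863], [0.6373, -0.1124, 0.1863], [0.6373, -0.1124, 0.1863]]
scene redplank 513 [[0.5948, -0.1346, 0.013], [0.6401, -0.1224, 0.0155], [0.6826, -0.111, 0.0183]]
top plq 127 [[0.6325, -0.1557, 0.0872], [0.6355, -0.1019, 0.1281], [0.6403, -0.0896, 0.1304]]
top yel 452 [[0.6295, -0.1362, 0.1974], [0.6316, -0.121, 0.2324], [0.6422, -0.109, 0.2362]]
top redrail 0 
top redplank 411 [[0.5937, -0.1333, 0.0144], [0.62, -0.1221, 0.017], [0.677, -0.1111, 0.0196]]
[ 0.45583084 -0.11943358  0.31615712] [ 0.23555524 -0.63864773  0.50084226] 0.04223403266064431 13.35
```

View pics/end.png

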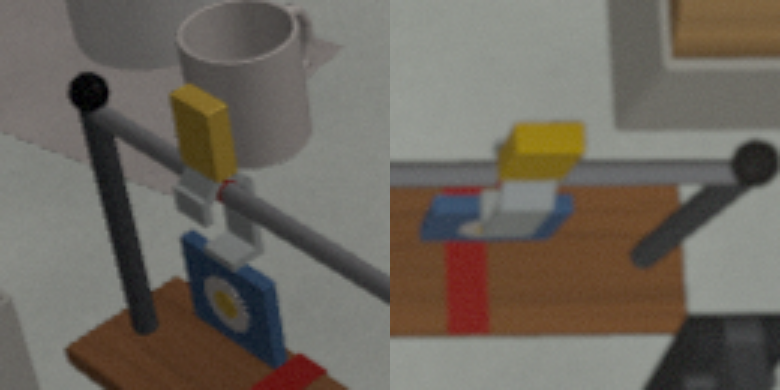

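The picture shows the carrier hanging upright with its hook over the mark. Tab and plaque centres are at y≈-0.1225 against about -0.122 for the mark, no red shows in the top view, and the gripper is well clear.

```bash
python3 -c "
from station import sign_off;print(sign_off())"
```

```text
the job is handed in; nothing more can be done
None
```

The blue carrier hangs upright on the rail with its hook over the red mark (within about 1 mm by camera); I never touched the terracotta carrier, and handed the job in at about 13.4 s.

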